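# Turn the wide leaf of the drying chart

## Task

Turn the wide leaf of the drying reference chart. First push the low round tin off the chart's bare cover onto the open table, sliding it and never lifting or toppling it; then, with the fingertips, push the wide leaf up and over the spine and press it down until it lies flat on the other cover. Leave the narrow leaf as it is, and disturb nothing else.

Things in the scene. Friction and masses are not known exactly. Their poses are not given: they have to be found in the camera images.
- chart: Reference chart, fixed to the table: two black covers with a steel spine between, 250 mm along the spine, 360 mm across, covers 5 mm thick. Origin on the table under the spine's middle; x along the spine (away from the robot, give or take 0.35 rad), y across to the left, z up. Covers span y = -180 to -10 and +10 to +180 mm. Both leaves stand raised over the -y cover; the +y cover is the bare one.
- spine (a point): Middle of the spine rod, on the axis about which both leaves turn, 9 mm above the table, axes as the chart. The rod is 10 mm thick; its brackets reach 14 mm above the table.
- wide_leaf (a joint): Wide leaf's turn about the spine, rad: 0 = flat on the -y cover, pi/2 = upright, pi = flat on the +y cover (end stop). Starts at 0.45 to 0.95. Rigid white plate 4 mm thick, 160 mm along the spine (chart x = -120 to +40 mm), 160 mm from spine to free edge, 140 g. Stiff hinge: it stays at any angle where it is left, even just short of flat; 2 to 4 N near the free edge moves it.
- wide_leaf_edge (a point): Middle of the wide leaf's free edge, 160 mm from the spine axis, at chart x = -40 mm; half-way through the leaf's thickness.
- narrow_leaf (a joint): Turn of the narrow leaf about the same spine, same meaning; a plate 70 mm along the spine (chart x = +50 to +120 mm), as long and thick as the wide one. Starts between 0.15 and 0.35 and must stay as it is.
- narrow_leaf_edge (a point): Middle of the narrow leaf's free edge, at chart x = +85 mm.
- tin_center (a point): Centre (20 mm above the underside) of the low round metal tin, 65 mm across, 40 mm high, about 220 g, loose on the bare cover where the wide leaf has to lie; z axis up. The table beyond the +y cover's outer edge is clear for at least 100 mm.
- shaker: Slim glass shaker, 34 mm across, 100 mm high, standing on the far end of the bare cover, where the narrow leaf would lie. Origin under its centre. Leave it.
- jar: Glass jar with white lid, 64 mm across, 95 mm high, beyond the far end of the chart. Origin under its centre. Leave it.
- mug: White mug, 76 mm across, 85 mm high, beyond the far end of the chart. Origin under its centre. Leave it.
- tongs: Steel tongs lying flat, 240 mm long, to the left of the chart. Origin under the middle. Leave them.
- spatula: Spatula lying at the right. Origin under its middle. Leave it.
- bottle: Amber bottle, 60 mm across, 190 mm high, at the left, near the robot. Origin under its centre. Leave it.
- tin: The same tin; origin at the centre of its underside.
Things that resemble listed ones, but are neither listed nor needed, are in the scene too. Of the things that look like the tin, the largest one is meant.

How it is judged (in metres and radians):
On the way, in this order (a step that is already met when the one before it is completed fails the run):
1. the tin stands upright on the table, clear of the chart ((y of tin_center in the frame of chart above 0.212 m or y of tin_center in the frame of chart below -0.212 m or x of tin_center in the frame of chart above 0.157 m or x of tin_center in the frame of chart below -0.157 m) and angle between tin_center's own z axis and vertical below 0.1 rad and height (world z) of tin_center between 0.015 and 0.023 m), for 0.2 s.
2. the wide leaf lies flat on the other cover (value of joint wide_leaf above 3.04 rad), for 0.2 s.
At the end, for the whole second after the job is handed in: The wide leaf lies on the +y cover (joint above 3.04 rad, within about 6 degrees of flat); the tin stands upright and still on the table, wholly off the chart; the narrow leaf's edge is within 20 mm of where it stood (all of step 1 and value of joint wide_leaf above 3.04 rad and linear speed of tin below 0.02 m/s and distance of narrow_leaf_edge from where it was at the start of the episode below 0.02 m); the robot touches nothing.
It fails at once if the tin is lifted (centre more than 25 mm above where it stood) (height (world z) of tin_center above 0.05 m).
It fails at once if the tin is toppled (angle between tin_center's own z axis and vertical above 0.6 rad).
It fails at once if the narrow leaf is moved by more than 20 mm (distance of narrow_leaf_edge from where it was at the start of the episode above 0.02 m).
It fails at once if another thing (shaker, jar, mug, tongs, spatula, bottle) is moved by more than 25 mm (distance of any of shaker, jar, mug, tongs, spatula, bottle from where it was at the start of the episode above 0.025 m).
It also fails if it takes over 58 s, if anything falls off the work surface, if the arm or the gripper's body presses on something with over 40 N, if the wrist force passes 120 N, or if a joint passes its speed limit or range.

## Robot

A 6-joint arm with a two-finger parallel gripper is mounted at the origin on the work surface. World frame = base frame: x ahead of the robot, y to its left, z up, the work surface at z = 0. Lengths are in mm, angles in rad, forces in N, time in s.
With the tool pointing down it reaches from about 275 to 1000 mm from the base axis. Payload 8.4 kg.
Tool frame: the origin (TCP) lies at the very end of the fingers, on their centre line; the grasp point (between the pads) lies 19 mm behind it; z points along the fingers, y is the direction in which the jaws open and shut (so a half turn about z gives the same grasp; the last joint's range is limited). The gripper opens to 85 mm and grips with 20 to 120 N. Pads are 22 mm wide; open, the fingers measure 114 mm over their backs; the gripper's body (76 mm by 85 mm) begins 54 mm behind the grasp point. The pads swing forward as they close: fully open they stand 13 mm farther back than shut.
Start: joints at [1.271, 0.353, 1.633, -0, 1.155, -0.002], TCP at [183.385, 597.493, 231.281] pointing down, gripper open.
Joint ranges: [-2.63, 2.63], [-0.92, 2.1], [0.06, 2.66], [-1.3, 4.44], [0, 2.69], [-3.02, 3.02]. Speed limits (rad/s): [2.22, 2.22, 2.79, 3.14, 3.14, 3.14].

## Interface

Orientations are given as [roll, pitch, yaw] about the fixed x, y, z axes, in that order (R = Rz(yaw) Ry(pitch) Rx(roll)).
In Python, from rig import r gives the robot as it stands.
- The arm moves only by the tool move_arm, never from a script. Its argument "increments" is a list of rows, each an object of numbers: "tx", "ty", "tz": the shift along the tool's x, y, z in cm; "rx", "ry", "rz": the turn, a rotation vector about the tool's x, y, z in degrees; "gripper": the gripper's target within -1 to 1 (fully open at 1, half-way at 0, shut at -1). A call has 1 to 12 rows; each row shifts and turns the commanded pose from where the row before left it, along the tool's axes as they then stand; what a row does not reach is not made up. A row lasts 1/10 s, in which the tool goes at most 50 mm and 8.59 degrees, less where a joint would pass 70% of its speed; a pose out of reach is approached as far as the arm can. A call is refused whole if a number of a shift passes 5 or a number of a turn 8.59, either way. A call with a gripper value outside its range is refused whole. The fingers move at their own pace and stop on an object; "squeeze" is the grip in N (left out, the last holds). Time passes only in rows, so rows that do not move let the fingers close. It gives the time, the measured TCP pose, the force and the opening at its end, in the units of the state.
- r.sense(): the state, without advancing time (a new reading comes with each control period).
- r.grab_frame(name): name is "scene" or "top"; returns (picture, depth): 384x512x3 uint8, red, green, blue; 384x512 float32, mm along the optical axis (not along the pixel's ray), 0 where there is no reading.
- r.camera_model(name): a dict with "fx", "fy", "cx", "cy" (pixels), "R" (3x3) and "t" (3): a world point X has camera coordinates R X + t. Camera axes: x right, y down, z forward; pixel columns grow to the right and rows downward; lengths in mm; the calibration is good to about 2 mm. A picture is of the moment at which its call begins. camera_model takes no time and is no camera call.
- r.sign_off(): hands the job in, once; it reports no verdict.
Trained networks look in the newest picture that a camera, given by its name, has taken for a name from the list of things; names that differ only in an ending like _2 or _b are one class to them, and where a whole thing is asked for, a point or a joint stands for the part that bears it (a point fixed in the world has none). Each returns a list of dicts, best first, with "confidence" (0 to 1); they miss things now and then, are a little off and sometimes report something else, mostly with a low value. They report only what shows in the picture. A call takes as long as a camera call. They do not tell look-alikes from the thing itself.
- r.cut_out(query, camera): "mask" (384x512 bool, what is visible of it) and "bbox" ([left, top, right, bottom] in pixels, round what is visible of it).
- r.place_of(query, camera): "location" ([row, column] in pixels: a listed point, or the origin of a listed thing).
The state is a dict: "clock": time; "qpos": joint angles; "qvel": joint speeds; "joint_efforts": joint torques, N m; "eef_pos": TCP position; "tcp_rot": TCP orientation; "contact_force": force on the tool from outside, world axes, zero at the start; "wrist_torque": the same for the moment, N m; "opening": opening from 0.0 (shut) to 1.0 (fully open).
Only numpy, scipy, OpenCV 4.12 (cv2) and the standard library are available. Lean on these libraries where they do the work, as an engineer would, in place of code of your own. Each camera call takes 0.05 s, during which the arm holds its last target. There are 200 camera calls.

## Working session

There is one attempt and no reset: what is moved stays moved. The work goes in short steps, Python scripts to look and compute and a tool call to move; the robot and the scene stay as the last step left them, time stands still between calls to the robot, and variables do not carry over. Pictures are saved under pics/ and viewed, about 8 in all and at most 12, crops included, and the job is handed in when it is done.

Besides the shell and the picture viewer there is one more tool, called as a command line: name --argument value ..., lists and objects as JSON in quotes. move_arm: Moves the arm, as the interface text tells. Its arguments: {"type":"object","properties":{"increments":{"type":"array","items":{"type":"object","properties":{"tx":{"type":"number"},"ty":{"type":"number"},"tz":{"type":"number"},"rx":{"type":"number"},"ry":{"type":"number"},"rz":{"type":"number"},"gripper":{"type":"number"}}}},"squeeze":{"type":"number"}},"required":["increments"]}

```bash
mkdir -p pics; ls; cat > h.py <<'E'
from rig import r
import numpy as np, cv2
def save(name,img): cv2.imwrite('pics/'+name,img[:,:,::-1])
def world(cam,d,rows,cols):
    m=r.camera_model(cam);z=d[rows,cols].astype(float)
    c=np.stack([(cols-m['cx'])*z/m['fx'],(rows-m['cy'])*z/m['fy'],z],-1)
    return (c-np.array(m['t']))@np.array(m['R'])
def ray(cam,row,col,h):
    m=r.camera_model(cam);R=np.array(m['R']);o=-R.T@np.array(m['t'])
    v=R.T@np.array([(col-m['cx'])/m['fx'],(row-m['cy'])/m['fy'],1]);return o+v*(h-o[2])/v[2]
E
python3 - <<'E'
from h import *
out=[]
for c in ['scene','top']:
    p,d=r.grab_frame(c);save(c+'0.png',p);np.save(c+'0.npy',d)
    for q in ['spine','wide_leaf_edge','narrow_leaf_edge','tin_center','chart','shaker','bottle','tongs','jar','mug']:
        for x in r.place_of(q,c)[:3]:
            a=x['location'];h={'spine':9,'tin_center':25,'shaker':5}.get(q,0)
            i,j=int(round(a[0])),int(round(a[1]))
            w=world(c,d,np.array([i]),np.array([j]))[0] if 0<=i<384 and 0<=j<512 else None
            print(c,q,np.round(a),round(x['confidence'],2),np.round(ray(c,*a,h)), None if w is None else np.round(w))
    
print(r.sense())
E
```

```text
pics
scene spine [210. 249.] 0.79 [557.  11.   9.] [559.  11.  15.]
scene wide_leaf_edge [162. 225.] 0.66 [ 402. -135.    0.] [483. -94. 119.]
scene narrow_leaf_edge [201. 193.] 0.96 [ 580. -171.    0.] [ 602. -156.   41.]
scene narrow_leaf_edge [207. 291.] 0.31 [494. 131.   0.] [521. 133.  43.]
scene tin_center [206. 292.] 0.79 [505. 132.  25.] [517. 135.  44.]
scene tin_center [167. 291.] 0.62 [364.  89.  25.] [367.  89.  31.]
scene tin_center [180. 321.] 0.51 [377. 195.  25.] [382. 195.  28.]
scene shaker [253. 280.] 0.8 [660. 143.   5.] [685. 147.  68.]
scene shaker [210. 252.] 0.7 [549.  17.   5.] [549.  18.   2.]
scene bottle [200. 193.] 0.69 [ 577. -174.    0.] [ 601. -156.   44.]
scene bottle [126. 150.] 0.67 [ 344. -453.    0.] [ 343. -455.   -0.]
scene bottle [178. 396.] 0.57 [266. 429.   0.] [292. 422.  31.]
scene tongs [246. 391.] 0.95 [523. 448.   0.] [521. 448.  -1.]
scene jar [208. 290.] 0.71 [501. 127.   0.] [524. 131.  41.]
scene jar [244. 200.] 0.57 [710. -88.   0.] [730. -73.  54.]
scene jar [206. 253.] 0.36 [533.  14.   0.] [541.  18.  14.]
scene mug [276. 248.] 0
[... 993 characters left out ...]
7.   4.]
{'clock': 1.1, 'qpos': array([ 1.27061962e+00,  3.52995543e-01,  1.63340440e+00, -4.70160970e-06,
        1.15519909e+00, -2.37469830e-03]), 'qvel': array([ 6.06080042e-04, -9.50721540e-05,  2.68008419e-03, -1.59206897e-03,
       -5.73353678e-04,  5.66320400e-04]), 'joint_efforts': array([ 1.25088958e-03, -6.05179310e+01, -3.42445099e+01,  8.67080871e-05,
        1.01336325e-03,  6.16729963e-06]), 'eef_pos': array([183.37366215, 597.49429557, 231.28186739]), 'tcp_rot': array([-3.14158626e+00,  4.28620489e-06,  2.84379255e+00]), 'contact_force': array([0.0718494 , 0.33286324, 0.03719879]), 'wrist_torque': array([-0.04889401,  0.0045894 ,  0.01959498]), 'opening': 0.9976417759642495}
```

```bash
python3 - <<'E'
import cv2
a=cv2.imread('pics/top0.png')[90:300,80:360]
cv2.imwrite('pics/c.png',cv2.resize(a,(784,588),interpolation=cv2.INTER_CUBIC))
E
```

```text
(no output)
```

View pics/c.png

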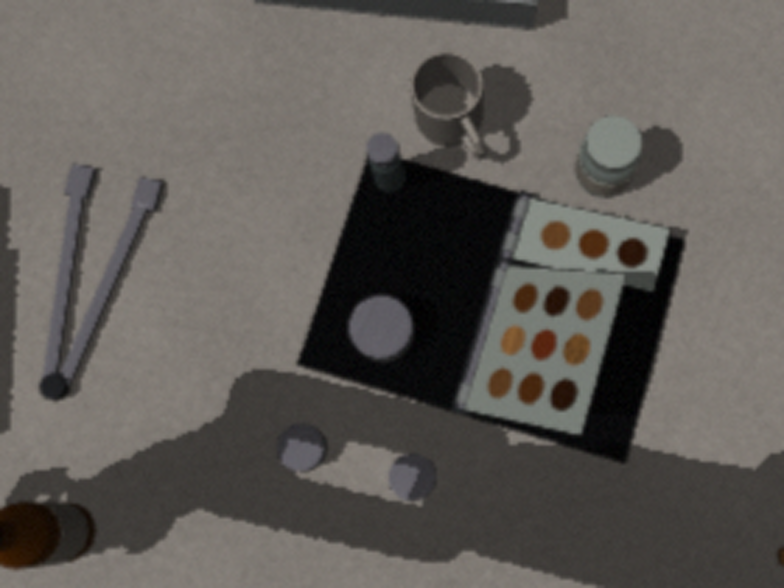

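View pics/scene0.png

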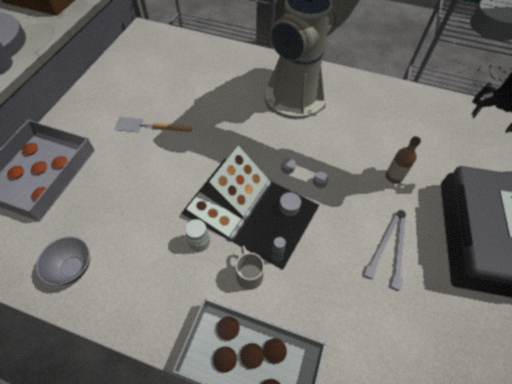

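The top crop shows three tin look-alikes. The big one is at crop (380,328), about full pixel (216,207), and sits on the bare cover. Two smaller ones at crop (302,447) and (412,478) stand on the table. The big one on the bare cover is the one meant. Next I'll measure the chart frame, tin and leaf angles.

```bash
cat >> h.py <<'E'
def chartpts(cam,p,d):
    ii,jj=np.where(d>0);W=world(cam,d,ii,jj);return W,p[ii,jj],ii,jj
E
python3 - <<'E'
from h import *
for c in ['top','scene']:
    cs=[(370,157),(300,363),(628,460),(685,232)]
    if c=='top': 
        P=np.array([ray('top',90+y/2.8,80+x/2.8,5)[:2] for x,y in cs]); print(np.round(P))
        cen=P.mean(0); print('cen',cen)
        for a,b in [(1,0),(2,3),(3,0),(2,1)]:
            v=P[b]-P[a]; print(a,b,np.linalg.norm(v),np.arctan2(v[1],v[0]))
    p=cv2.imread(f'pics/{c}0.png')[:,:,::-1];d=np.load(c+'0.npy')
    W,C,ii,jj=chartpts(c,p,d)
    # black cover pixels
    m=(C.max(1)<25)&(W[:,2]<12)&(W[:,2]>-4)&(abs(W[:,0]-540)<260)&(abs(W[:,1]-20)<260)
    img=np.zeros((384,512),np.uint8);img[ii[m],jj[m]]=255
    n,l,s,_=cv2.connectedComponentsWithStats(img);k=1+s[1:,4].argmax()
    mm=l[ii,jj]==k; rect=cv2.minAreaRect(W[mm][:,:2].astype(np.float32));print(c,'black',s[k],rect,np.median(W[mm][:,2]))
    for q in ['tin_center']:
        x=r.grab_frame(c) and None
    # tin top: near (500,128), z 36..55
    t=(np.hypot(W[:,0]-500,W[:,1]-128)<60)&(W[:,2]>38)&(W[:,2]<56)
    print('tin top',np.round(cv2.minEnclosingCircle(W[t][:,:2].astype(np.float32)),1),W[t].mean(0),np.median(W[t][:,2]),t.sum())
    yaw=-0.29
E
```

```text
[[ 691.  163.]
 [ 457.  208.]
 [ 392. -144.]
 [ 642. -187.]]
cen [545.85909729   9.83760458]
1 0 238.3041317578092 -0.18833571159777973
2 3 253.70799534509578 -0.17022327129543458
3 0 353.64408720607 1.4318576797149514
2 1 357.81389672808996 1.3883285804494838
top black [ 187  148   78   88 3820] ((563.1682739257812, 104.54766845703125), (168.5884552001953, 247.91433715820312), 79.09404754638672) 4.825811201031104Traceback (most recent call last):
  File "<stdin>", line 20, in <module>
    return _wrapfunc(a, 'round', decimals=decimals, out=out)
    return _wrapit(obj, method, *args, **kwds)
    conv = _array_converter(obj)
ValueError: setting an array element with a sequence. The requested array has an inhomogeneous shape after 1 dimensions. The detected shape was (2,) + inhomogeneous part.
```

```bash
cat >> h.py <<'E'
yaw=-0.190; O=np.array([545.2,11.3,0]); Rc=np.array([[np.cos(yaw),-np.sin(yaw),0],[np.sin(yaw),np.cos(yaw),0],[0,0,1]])
def tochart(W): return (np.asarray(W)-O)@Rc
def toworld(X): return np.asarray(X)@Rc.T+O
def report(c,p,d):
    W,C,ii,jj=chartpts(c,p,d);X=tochart(W)
    t=(X[:,1]>35)&(X[:,1]<300)&(abs(X[:,0])<90)&(X[:,2]>38)&(X[:,2]<56)
    if t.sum()>10:
        (cx,cy),R=cv2.minEnclosingCircle(X[t][:,:2].astype(np.float32));print(c,'tin chart',round(cx,1),round(cy,1),'R',round(R,1),'z',np.median(X[t][:,2]),'mean',X[t].mean(0).round(1))
    for n,a,b in [('wide',-110,30),('narrow',60,110)]:
        t=(X[:,0]>a)&(X[:,0]<b)&(X[:,1]<-15)&(X[:,1]>-180)&(X[:,2]>12)&(X[:,2]<180)
        if t.sum()>10:
            ang=np.arctan2(X[t,2]-9,-X[t,1]);rr=np.hypot(X[t,2]-9,X[t,1]);k=rr>60
            print(c,n,'angle',np.round(np.percentile(ang[k],[10,50,90]),3),'r max',np.percentile(rr,99).round(1),t.sum())
E
python3 - <<'E'
from h import *
for c in ['top','scene']:
    report(c,cv2.imread(f'pics/{c}0.png')[:,:,::-1],np.load(c+'0.npy'))
    for q,z in [('shaker',None)]: 
        W,C,ii,jj=chartpts(c,None or cv2.imread(f'pics/{c}0.png'),np.load(c+'0.npy'));X=tochart(W)
        t=(X[:,1]>20)&(X[:,1]<200)&(X[:,0]>40)&(X[:,0]<200)&(X[:,2]>30)&(X[:,2]<120);print('shaker',X[t].min(0),X[t].max(0))
        t=(X[:,1]>180)&(X[:,1]<500)&(abs(X[:,0])<200)&(X[:,2]>12);print('left stuff',np.unique((X[t]//40*40)[:,:2],axis=0).tolist())
print(toworld([[0,200,0],[-120,0,0],[-120,-160,0]]), tochart([[375,198,0],[362,75,0],[265,425,0],[513,450,0]]))
E
```

```text
top tin chart -2.9 118.7 R 94.1 z 44.93107147924683 mean [-58.3 103.3  45. ]
top wide angle [0.738 0.753 0.774] r max 159.6 1893
top narrow angle [0.209 0.231 0.259] r max 157.8 773
shaker [81.31835731 55.41985987 30.00126446] [199.53580637 162.89100071 108.9927003 ]
left stuff [[-200.0, 360.0], [-200.0, 400.0], [-160.0, 360.0], [-160.0, 400.0], [-160.0, 440.0], [-120.0, 360.0], [-120.0, 400.0], [-120.0, 440.0], [-80.0, 360.0], [-80.0, 400.0], [-80.0, 440.0], [-40.0, 360.0], [-40.0, 400.0], [-40.0, 440.0], [0.0, 360.0], [0.0, 400.0], [0.0, 440.0]]
scene tin chart -63.5 102.2 R 32.3 z 44.21657163730392 mean [-61.2 102.8  44.3]
scene wide angle [0.731 0.751 0.775] r max 158.9 1673
scene narrow angle [0.209 0.23  0.257] r max 157.4 712
shaker [83.73589857 55.72335459 30.04309571] [199.79501502 164.64461237 107.9723329 ]
left stuff [[-200.0, 400.0], [-160.0, 400.0], [-160.0, 440.0], [-120.0, 360.0], [-120.0, 400.0], [-120.0, 440.0], [-80.0, 360.0], [-80.0, 400.0], [-80.0, 440.0], [-40.0, 360.0], [-40.0, 400.0], [-40.0, 440.0], [0.0, 360.0], [0.0, 400.0], [0.0, 440.0]]
[[ 582.971779    207.70084702    0.        ]
 [ 427.35949179   33.9630674     0.        ]
 [ 397.14206859 -123.15761022    0.        ]] [[-202.39707651  151.19640677    0.        ]
 [-191.93348748   27.95472022    0.        ]
 [-353.28851153  353.3368897     0.        ]
 [-114.4729336   424.72400153    0.        ]]
```

Chart origin is world (545.2, 11.3) with yaw -0.190; the black cover measures 168.6 x 248 mm against 170 x 250 given. The tin is at chart (-61, 103), R about 32.3, with its top at 44.5 against 45 expected. Wide leaf reads about 0.75 rad and narrow about 0.23. Turning the tool so tool x = chart y and tool y = chart x.

move_arm --increments '[{"rz":8.38,"gripper":0},{"rz":8.38},{"rz":8.38},{"rz":8.38},{"rz":8.38},{"rz":8.38},{"rz":8.38},{"rz":8.38},{"rz":8.38},{"rz":8.38}]'

```text
invalid input
```

move_arm --increments '[{"ty":3.8,"tx":-1.3},{"ty":3.8,"tx":-1.3},{"ty":3.8,"tx":-1.3},{"ty":3.8,"tx":-1.3},{"ty":3.8,"tx":-1.3},{"ty":3.8,"tx":-1.3},{"ty":3.8,"tx":-1.3},{"ty":3.8,"tx":-1.3}]'

```text
invalid input
```

move_arm --increments '[{"ty":1.1,"tx":-3.9},{"ty":1.1,"tx":-3.9},{"ty":1.1,"tx":-3.9},{"ty":1.1,"tx":-3.9},{"ty":1.1,"tx":-3.9},{"ty":1.1,"tx":-3.9},{"ty":1.1,"tx":-3.9},{"ty":1.1,"tx":-3.9},{"ty":1.1,"tx":-3.9},{}]'

```text
invalid input
```

```bash
cat >> h.py <<'E'
def st():
    s=r.sense();print('t',s['clock'],'chart',tochart(s['eef_pos']).round(1),'rot',s['tcp_rot'].round(3),'F',s['contact_force'].round(1),'op',round(s['opening'],2),'q',s['qpos'].round(2));return s
E
python3 -c "from h import *;st()"
```

```text
t 1.15 chart [-466.   507.3  231.3] rot [-3.142 -0.     2.844] F [ 0.4 -0.7  0.4] op 1.0 q [ 1.27  0.35  1.63  0.    1.16 -0.  ]
```

move_arm --increments '[{"tx":0,"ty":0,"tz":0,"rx":0,"ry":0,"rz":8.38,"gripper":0}]' --squeeze 20

```text
clock: 1.25
eef_pos: [183.4, 597.5, 231.3]
tcp_rot: [-3.142, 0.0, 2.697]
contact_force: [-0.3, 0.4, -1.4]
opening: 0.858
```

move_arm --increments '[{"tx":0,"ty":0,"tz":0,"rx":0,"ry":0,"rz":8.38,"gripper":0},{"tx":0,"ty":0,"tz":0,"rx":0,"ry":0,"rz":8.38,"gripper":0},{"tx":0,"ty":0,"tz":0,"rx":0,"ry":0,"rz":8.38,"gripper":0},{"tx":0,"ty":0,"tz":0,"rx":0,"ry":0,"rz":8.38,"gripper":0},{"tx":0,"ty":0,"tz":0,"rx":0,"ry":0,"rz":8.38,"gripper":0},{"tx":0,"ty":0,"tz":0,"rx":0,"ry":0,"rz":8.38,"gripper":0},{"tx":0,"ty":0,"tz":0,"rx":0,"ry":0,"rz":8.38,"gripper":0},{"tx":0,"ty":0,"tz":0,"rx":0,"ry":0,"rz":8.38,"gripper":0},{"tx":0,"ty":0,"tz":0,"rx":0,"ry":0,"rz":8.38,"gripper":0}]' --squeeze 20

```text
clock: 2.15
eef_pos: [183.4, 597.5, 231.3]
tcp_rot: [-3.142, 0.0, 1.375]
contact_force: [0.5, -0.4, -0.2]
opening: 0.497
```

move_arm --increments '[{"tx":-1.3,"ty":3.8,"tz":0},{"tx":-1.3,"ty":3.8,"tz":0},{"tx":-1.3,"ty":3.8,"tz":0},{"tx":-1.3,"ty":3.8,"tz":0},{"tx":-1.3,"ty":3.8,"tz":0},{"tx":-1.3,"ty":3.8,"tz":0},{"tx":-1.3,"ty":3.8,"tz":0},{"tx":-1.3,"ty":3.8,"tz":0}]' --squeeze 20

```text
invalid input
```

```bash
python3 -c "from h import *;st()"
```

```text
t 2.15 chart [-466.   507.3  231.3] rot [-3.142  0.     1.375] F [ 0.5 -0.4 -0.2] op 0.5 q [1.27 0.35 1.63 0.   1.16 1.47]
```

All keys are required in each row. Continuing.

move_arm --increments '[{"tx":-1.3,"ty":3.8,"tz":0,"rx":0,"ry":0,"rz":0,"gripper":0},{"tx":-1.3,"ty":3.8,"tz":0,"rx":0,"ry":0,"rz":0,"gripper":0},{"tx":-1.3,"ty":3.8,"tz":0,"rx":0,"ry":0,"rz":0,"gripper":0},{"tx":-1.3,"ty":3.8,"tz":0,"rx":0,"ry":0,"rz":0,"gripper":0},{"tx":-1.3,"ty":3.8,"tz":0,"rx":0,"ry":0,"rz":0,"gripper":0},{"tx":-1.3,"ty":3.8,"tz":0,"rx":0,"ry":0,"rz":0,"gripper":0},{"tx":-1.3,"ty":3.8,"tz":0,"rx":0,"ry":0,"rz":0,"gripper":0},{"tx":-1.3,"ty":3.8,"tz":0,"rx":0,"ry":0,"rz":0,"gripper":0}]'

```text
clock: 2.95
eef_pos: [463.7, 437.1, 231.4]
tcp_rot: [3.141, -0.0, 1.381]
contact_force: [0.2, 0.3, 0.0]
opening: 0.5
```

move_arm --increments '[{"tx":-3.9,"ty":1.1,"tz":0,"rx":0,"ry":0,"rz":0,"gripper":0},{"tx":-3.9,"ty":1.1,"tz":0,"rx":0,"ry":0,"rz":0,"gripper":0},{"tx":-3.9,"ty":1.1,"tz":0,"rx":0,"ry":0,"rz":0,"gripper":0},{"tx":-3.9,"ty":1.1,"tz":0,"rx":0,"ry":0,"rz":0,"gripper":0},{"tx":-3.9,"ty":1.1,"tz":0,"rx":0,"ry":0,"rz":0,"gripper":0},{"tx":-3.9,"ty":1.1,"tz":0,"rx":0,"ry":0,"rz":0,"gripper":0},{"tx":-3.9,"ty":1.1,"tz":0,"rx":0,"ry":0,"rz":0,"gripper":0},{"tx":-3.9,"ty":1.1,"tz":0,"rx":0,"ry":0,"rz":0,"gripper":0},{"tx":-3.9,"ty":1.1,"tz":0,"rx":0,"ry":0,"rz":0,"gripper":0},{"tx":0,"ty":0,"tz":0,"rx":0,"ry":0,"rz":0,"gripper":0}]'

```text
clock: 3.95
eef_pos: [493.5, 70.9, 231.5]
tcp_rot: [3.141, 0.001, 1.378]
contact_force: [0.3, 0.3, -0.5]
opening: 0.499
```

```bash
python3 -c "from h import *;st()"
```

```text
t 3.95 chart [-62.   48.8 231.5] rot [3.141e+00 1.000e-03 1.378e+00] F [ 0.3  0.3 -0.5] op 0.5 q [ 0.14  0.16  1.9  -0.    1.09  0.33]
```

move_arm --increments '[{"tx":0,"ty":0,"tz":4,"rx":0,"ry":0,"rz":0,"gripper":0},{"tx":0,"ty":0,"tz":4,"rx":0,"ry":0,"rz":0,"gripper":0},{"tx":0,"ty":0,"tz":4,"rx":0,"ry":0,"rz":0,"gripper":0},{"tx":0,"ty":0,"tz":4,"rx":0,"ry":0,"rz":0,"gripper":0},{"tx":0,"ty":0,"tz":3,"rx":0,"ry":0,"rz":0,"gripper":0},{"tx":0,"ty":0,"tz":1.5,"rx":0,"ry":0,"rz":0,"gripper":0},{"tx":0,"ty":0,"tz":1,"rx":0,"ry":0,"rz":0,"gripper":0},{"tx":0,"ty":0,"tz":0.3,"rx":0,"ry":0,"rz":0,"gripper":0},{"tx":0,"ty":0,"tz":0,"rx":0,"ry":0,"rz":0,"gripper":0}]'

```text
clock: 4.85
eef_pos: [493.7, 75.0, 13.5]
tcp_rot: [3.141, -0.0, 1.381]
contact_force: [0.6, -0.8, 0.3]
opening: 0.499
```

```bash
python3 - <<'E'
from h import *
st()
p,d=r.grab_frame('scene');report('scene',p,d)
cv2.imwrite('pics/s1.png',cv2.resize(p[120:290,160:360,::-1],(700,595)))
E
```

```text
t 4.85 chart [-62.6  52.8  13.5] rot [ 3.141 -0.     1.381] F [ 0.6 -0.8  0.3] op 0.5 q [0.15 0.49 2.05 0.   0.61 0.34]
scene tin chart -60.4 92.1 R 42.4 z 44.488607708763396 mean [-61.4 101.4  44.4]
scene wide angle [0.73  0.75  0.775] r max 158.9 1659
scene narrow angle [0.207 0.231 0.256] r max 157.5 706
```

View pics/s1.png

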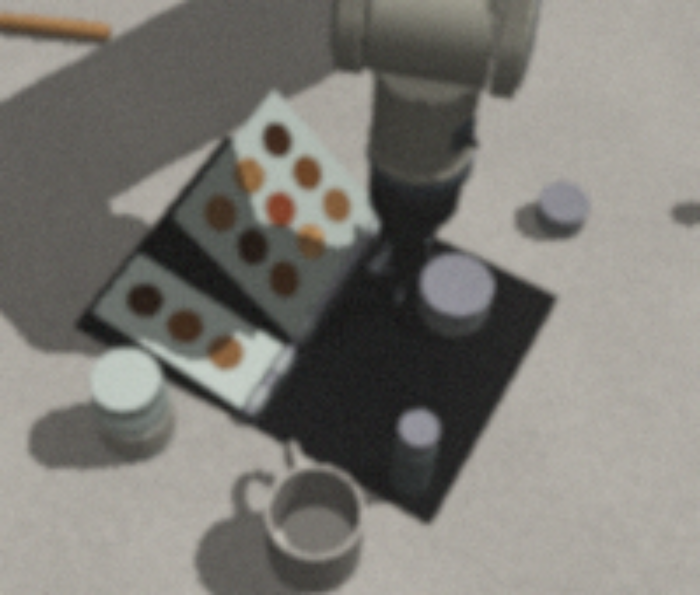

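Crop shows the fingers (around 405,270) standing between the spine and the tin (455,290), leaf not touched. Pushing.

move_arm --increments '[{"tx":0.5,"ty":0,"tz":0,"rx":0,"ry":0,"rz":0,"gripper":0},{"tx":0.6,"ty":0,"tz":0,"rx":0,"ry":0,"rz":0,"gripper":0},{"tx":0.7,"ty":0,"tz":0,"rx":0,"ry":0,"rz":0,"gripper":0},{"tx":0.8,"ty":0,"tz":0,"rx":0,"ry":0,"rz":0,"gripper":0},{"tx":0.8,"ty":0,"tz":0,"rx":0,"ry":0,"rz":0,"gripper":0},{"tx":0.8,"ty":0,"tz":0,"rx":0,"ry":0,"rz":0,"gripper":0},{"tx":0.8,"ty":0,"tz":0,"rx":0,"ry":0,"rz":0,"gripper":0},{"tx":0.8,"ty":0,"tz":0,"rx":0,"ry":0,"rz":0,"gripper":0},{"tx":0.8,"ty":0,"tz":0,"rx":0,"ry":0,"rz":0,"gripper":0},{"tx":0.8,"ty":0,"tz":0,"rx":0,"ry":0,"rz":0,"gripper":0},{"tx":0.6,"ty":0,"tz":0,"rx":0,"ry":0,"rz":0,"gripper":0}]'

```text
clock: 6.0
eef_pos: [508.6, 154.0, 13.3]
tcp_rot: [3.142, -0.0, 1.381]
contact_force: [-1.1, -4.0, 4.2]
opening: 0.501
```

move_arm --increments '[{"tx":0.6,"ty":0,"tz":0,"rx":0,"ry":0,"rz":0,"gripper":0},{"tx":0.6,"ty":0,"tz":0,"rx":0,"ry":0,"rz":0,"gripper":0},{"tx":0.6,"ty":0,"tz":0,"rx":0,"ry":0,"rz":0,"gripper":0},{"tx":0.6,"ty":0,"tz":0,"rx":0,"ry":0,"rz":0,"gripper":0},{"tx":0.6,"ty":0,"tz":0,"rx":0,"ry":0,"rz":0,"gripper":0},{"tx":0.6,"ty":0,"tz":0,"rx":0,"ry":0,"rz":0,"gripper":0},{"tx":0.6,"ty":0,"tz":0,"rx":0,"ry":0,"rz":0,"gripper":0},{"tx":0.6,"ty":0,"tz":0,"rx":0,"ry":0,"rz":0,"gripper":0},{"tx":0.6,"ty":0,"tz":0,"rx":0,"ry":0,"rz":0,"gripper":0},{"tx":0.6,"ty":0,"tz":0,"rx":0,"ry":0,"rz":0,"gripper":0},{"tx":0.6,"ty":0,"tz":0,"rx":0,"ry":0,"rz":0,"gripper":0},{"tx":0.3,"ty":0,"tz":0,"rx":0,"ry":0,"rz":0,"gripper":0}]'

```text
clock: 7.2
eef_pos: [521.7, 221.7, 13.3]
tcp_rot: [3.141, -0.0, 1.381]
contact_force: [-0.8, -0.6, -0.7]
opening: 0.501
```

```bash
python3 - <<'E'
from h import *
st()
p,d=r.grab_frame('scene')
W,C,ii,jj=chartpts('scene',p,d);X=tochart(W)
t=(X[:,1]>120)&(X[:,1]<330)&(abs(X[:,0]+61)<60)&(X[:,2]>30)&(X[:,2]<46)&(C.min(1)>60)
print(t.sum(),X[t].mean(0),X[t].min(0),X[t].max(0))
report('scene',p,d)
cv2.imwrite('pics/s2.png',cv2.resize(p[120:290,200:400,::-1],(700,595)))
E
```

```text
t 7.2 chart [-62.8 202.1  13.3] rot [ 3.141 -0.     1.381] F [-0.8 -0.6 -0.7] op 0.5 q [0.4  0.56 1.9  0.   0.68 0.59]
314 [-60.09983074 239.57821057  39.76591045] [-95.37797352 212.57067691  30.69309865] [-30.59549429 267.9040559   44.70799397]
scene tin chart -60.9 236.1 R 32.3 z 40.2695381818331 mean [-59.9 238.5  40.5]
scene wide angle [0.73  0.751 0.774] r max 158.8 1669
scene narrow angle [0.209 0.231 0.256] r max 157.5 706
```

View pics/s2.png

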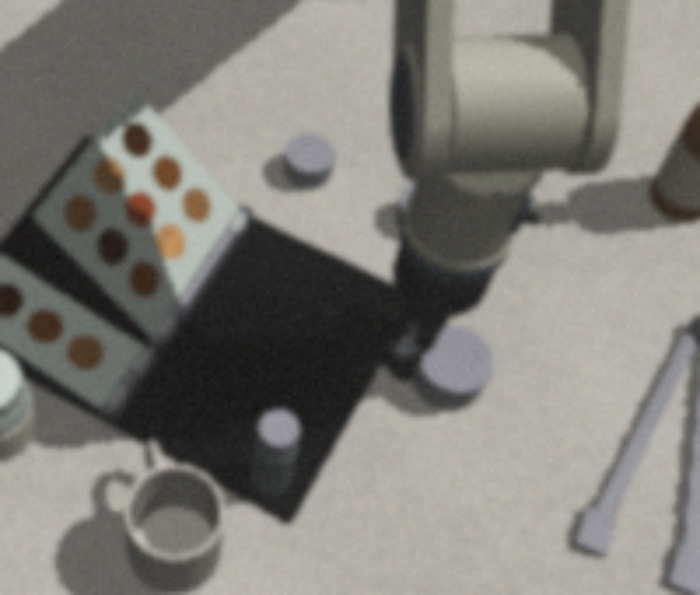

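The tin (crop 455,360) stands upright off the chart: centre at chart (-61, 236), top at 40 mm. Backing off, rising and crossing to the outer side of the wide leaf.

move_arm --increments '[{"tx":-0.6,"ty":0,"tz":0,"rx":0,"ry":0,"rz":0,"gripper":0},{"tx":-0.8,"ty":0,"tz":0,"rx":0,"ry":0,"rz":0,"gripper":0},{"tx":0,"ty":0,"tz":-2,"rx":0,"ry":0,"rz":0,"gripper":0},{"tx":0,"ty":0,"tz":-4,"rx":0,"ry":0,"rz":0,"gripper":0},{"tx":0,"ty":0,"tz":-4,"rx":0,"ry":0,"rz":0,"gripper":-1},{"tx":0,"ty":0,"tz":-4,"rx":0,"ry":0,"rz":0,"gripper":-1},{"tx":0,"ty":0,"tz":-4,"rx":0,"ry":0,"rz":0,"gripper":-1},{"tx":0,"ty":0,"tz":-3.6,"rx":0,"ry":0,"rz":0,"gripper":-1}]'

```text
clock: 8.05
eef_pos: [518.7, 206.4, 231.4]
tcp_rot: [3.141, -0.001, 1.381]
contact_force: [0.3, -0.0, 0.3]
opening: 0.001
```

move_arm --increments '[{"tx":-3.5,"ty":0.2,"tz":0,"rx":0,"ry":0,"rz":0,"gripper":-1},{"tx":-3.5,"ty":0.2,"tz":0,"rx":0,"ry":0,"rz":0,"gripper":-1},{"tx":-3.5,"ty":0.2,"tz":0,"rx":0,"ry":0,"rz":0,"gripper":-1},{"tx":-3.5,"ty":0.2,"tz":0,"rx":0,"ry":0,"rz":0,"gripper":-1},{"tx":-3.5,"ty":0.2,"tz":0,"rx":0,"ry":0,"rz":0,"gripper":-1},{"tx":-3.5,"ty":0.2,"tz":0,"rx":0,"ry":0,"rz":0,"gripper":-1},{"tx":-3.5,"ty":0.2,"tz":0,"rx":0,"ry":0,"rz":0,"gripper":-1},{"tx":-3.5,"ty":0.2,"tz":0,"rx":0,"ry":0,"rz":0,"gripper":-1},{"tx":-3.5,"ty":0.2,"tz":0,"rx":0,"ry":0,"rz":0,"gripper":-1},{"tx":-3.5,"ty":0.2,"tz":0,"rx":0,"ry":0,"rz":0,"gripper":-1},{"tx":0,"ty":0,"tz":0,"rx":0,"ry":0,"rz":0,"gripper":-1}]'

```text
clock: 9.15
eef_pos: [471.4, -143.9, 229.3]
tcp_rot: [3.141, 0.001, 1.378]
contact_force: [1.0, 0.4, 0.1]
opening: 0.001
```

```bash
python3 - <<'E'
from h import *
s=st()
p,d=r.grab_frame('scene')
report('scene',p,d);p,d=r.grab_frame('top');report('top',p,d)
th=0.735;L=[]
for th in np.arange(0.735,np.pi+.01,(np.pi-.735)/24):
    if th<np.pi/2: L.append([-160*np.cos(th)-2*np.sin(th)-11,9+160*np.sin(th)-2*np.cos(th)-35])
    else: L.append([-125*np.cos(th)-2*np.sin(th)-11,9+125*np.sin(th)-2*np.cos(th)])
L=np.array(L);print(L[0]);print(np.c_[np.diff(L,axis=0),L[1:]].round(1).tolist())
E
```

```text
t 9.15 chart [ -43.2 -166.4  229.3] rot [3.141e+00 1.000e-03 1.378e+00] F [1.  0.4 0.1] op 0.0 q [-0.3   0.15  1.91 -0.    1.08 -0.1 ]
scene tin chart -61.1 236.1 R 32.7 z 39.725462463911185 mean [-60.8 236.4  39.9]
scene wide angle [0.729 0.749 0.774] r max 158.9 1674
scene narrow angle [0.211 0.229 0.254] r max 157.2 722
top tin chart 0.1 194.5 R 108.2 z 40.3978324598334 mean [-56.4 231.5  40.8]
top wide angle [0.737 0.754 0.776] r max 159.9 1891
top narrow angle [0.212 0.234 0.26 ] r max 147.1 708
[-131.03409486   79.8102834 ]
[[11.2, 11.5, -119.8, 91.3], [12.3, 10.3, -107.6, 101.6], [13.3, 9.0, -94.3, 110.6], [14.1, 7.7, -80.2, 118.3], [14.8, 6.2, -65.4, 124.5], [15.3, 4.7, -50.1, 129.2], [15.7, 3.1, -34.3, 132.3], [16.0, 1.5, -18.4, 133.8], [13.7, 0.0, -4.7, 133.9], [12.5, -1.3, 7.8, 132.6], [12.3, -2.5, 20.1, 130.1], [12.0, -3.7, 32.0, 126.4], [11.5, -4.9, 43.6, 121.5], [11.0, -6.0, 54.6, 115.4], [10.3, -7.1, 64.9, 108.3], [9.6, -8.1, 74.5, 100.3], [8.7, -9.0, 83.2, 91.2], [7.8, -9.8, 90.9, 81.4], [6.7, -10.6, 97.7, 70.8], [5.6, -11.2, 103.3, 59.6], [4.5, -11.7, 107.8, 47.9], [3.3, -12.1, 111.1, 35.9], [2.1, -12.4, 113.2, 23.5], [0.8, -12.5, 114.0, 11.0]]
```

move_arm --increments '[{"tx":0,"ty":0,"tz":4,"rx":0,"ry":0,"rz":0,"gripper":-1},{"tx":0,"ty":0,"tz":4,"rx":0,"ry":0,"rz":0,"gripper":-1},{"tx":0,"ty":0,"tz":4,"rx":0,"ry":0,"rz":0,"gripper":-1},{"tx":0,"ty":0,"tz":2.9,"rx":0,"ry":0,"rz":0,"gripper":-1},{"tx":0.8,"ty":0,"tz":0,"rx":0,"ry":0,"rz":0,"gripper":-1},{"tx":0.8,"ty":0,"tz":0,"rx":0,"ry":0,"rz":0,"gripper":-1},{"tx":0.8,"ty":0,"tz":0,"rx":0,"ry":0,"rz":0,"gripper":-1},{"tx":0.8,"ty":0,"tz":0,"rx":0,"ry":0,"rz":0,"gripper":-1},{"tx":0.4,"ty":0,"tz":0,"rx":0,"ry":0,"rz":0,"gripper":-1}]'

```text
clock: 10.15
eef_pos: [480.6, -106.1, 82.6]
tcp_rot: [3.138, 0.004, 1.384]
contact_force: [-12.9, -30.0, 24.9]
opening: 0.003
```

move_arm --increments '[{"tx":1.1,"ty":0,"tz":-1.1,"rx":0,"ry":0,"rz":0,"gripper":-1},{"tx":1.2,"ty":0,"tz":-1.0,"rx":0,"ry":0,"rz":0,"gripper":-1},{"tx":1.3,"ty":0,"tz":-0.9,"rx":0,"ry":0,"rz":0,"gripper":-1}]'

```text
clock: 10.45
eef_pos: [487.4, -69.7, 112.5]
tcp_rot: [3.138, 0.001, 1.381]
contact_force: [0.1, -3.3, 1.8]
opening: 0.0
```

```bash
python3 - <<'E'
from h import *
s=st()
p,d=r.grab_frame('scene')
report('scene',p,d)
cv2.imwrite('pics/s3.png',cv2.resize(p[100:270,140:340,::-1],(700,595)))
E
```

```text
t 10.45 chart [-41.4 -90.5 112.5] rot [3.138e+00 1.000e-03 1.381e+00] F [ 0.1 -3.3  1.8] op 0.0 q [-0.14  0.3   2.02 -0.    0.81  0.05]
scene tin chart -60.6 235.7 R 32.5 z 39.7897480468568 mean [-61.  236.5  40. ]
scene wide angle [1.054 1.071 1.097] r max 186.5 1415
scene narrow angle [0.208 0.23  0.254] r max 157.4 715
```

View pics/s3.png

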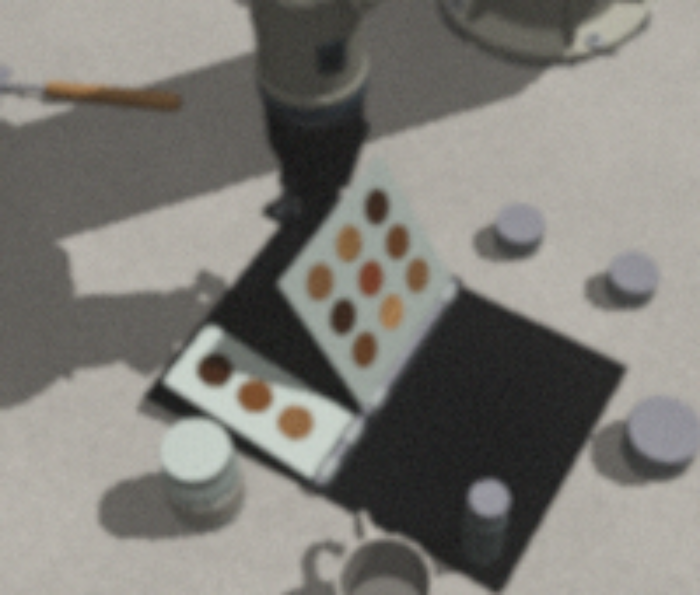

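Leaf is up at about 1.05 rad, with the fingers behind its free edge and the narrow leaf unmoved. Continuing along the arc.

move_arm --increments '[{"tx":0.9,"ty":0,"tz":-0.5,"rx":0,"ry":0,"rz":0,"gripper":-1},{"tx":1.2,"ty":0,"tz":-0.5,"rx":0,"ry":0,"rz":0,"gripper":-1},{"tx":1.2,"ty":0,"tz":-0.4,"rx":0,"ry":0,"rz":0,"gripper":-1},{"tx":1.2,"ty":0,"tz":-0.3,"rx":0,"ry":0,"rz":0,"gripper":-1},{"tx":1.2,"ty":0,"tz":-0.2,"rx":0,"ry":0,"rz":0,"gripper":-1},{"tx":1.2,"ty":0,"tz":-0.1,"rx":0,"ry":0,"rz":0,"gripper":-1},{"tx":1.2,"ty":0,"tz":0,"rx":0,"ry":0,"rz":0,"gripper":-1},{"tx":1.2,"ty":0,"tz":0,"rx":0,"ry":0,"rz":0,"gripper":-1}]'

```text
clock: 11.3
eef_pos: [503.4, 22.8, 129.9]
tcp_rot: [-3.141, 0.0, 1.381]
contact_force: [-0.0, -2.2, -1.7]
opening: 0.004
```

```bash
cat >> h.py <<'E'
def leaf(c,p,d):
    W,C,ii,jj=chartpts(c,p,d);X=tochart(W)
    t=(X[:,0]>-115)&(X[:,0]<35)&(abs(X[:,1])<175)&(X[:,2]>14)&(X[:,2]<175)&(C.min(1)>70)
    t&=np.hypot(X[:,1],X[:,2]-9)<163
    a=np.arctan2(X[t,2]-9,-X[t,1]);print(c,'leaf',t.sum(),np.percentile(a,[10,25,50,75,90]).round(3))
E
python3 - <<'E'
from h import *
s=st()
for c in ['scene','top']:
    p,d=r.grab_frame(c);leaf(c,p,d);report(c,p,d)
E
```

```text
t 11.3 chart [-43.2   3.4 129.9] rot [-3.141  0.     1.381] F [-0.  -2.2 -1.7] op 0.0 q [ 0.04  0.3   1.98 -0.    0.87  0.23]
scene leaf 319 [1.689 1.705 1.713 1.749 1.839]
scene tin chart -61.3 235.7 R 31.8 z 39.744334368505335 mean [-60.7 234.6  40. ]
scene narrow angle [0.208 0.23  0.257] r max 157.3 719
top leaf 2 [1.708 1.709 1.711 1.713 1.714]
top tin chart -63.3 235.6 R 32.1 z 40.10527757245211 mean [-62.2 235.2  40.3]
top narrow angle [0.209 0.23  0.255] r max 158.7 441
```

move_arm --increments '[{"tx":0.9,"ty":0,"tz":0.1,"rx":0,"ry":0,"rz":0,"gripper":-1},{"tx":1.1,"ty":0,"tz":0.2,"rx":0,"ry":0,"rz":0,"gripper":-1},{"tx":1.1,"ty":0,"tz":0.4,"rx":0,"ry":0,"rz":0,"gripper":-1},{"tx":1.1,"ty":0,"tz":0.5,"rx":0,"ry":0,"rz":0,"gripper":-1},{"tx":1.1,"ty":0,"tz":0.6,"rx":0,"ry":0,"rz":0,"gripper":-1},{"tx":1.0,"ty":0,"tz":0.7,"rx":0,"ry":0,"rz":0,"gripper":-1},{"tx":1.0,"ty":0,"tz":0.8,"rx":0,"ry":0,"rz":0,"gripper":-1},{"tx":0.9,"ty":0,"tz":0.9,"rx":0,"ry":0,"rz":0,"gripper":-1},{"tx":0,"ty":0,"tz":0,"rx":0,"ry":0,"rz":0,"gripper":-1}]'

```text
clock: 12.3
eef_pos: [518.6, 103.4, 86.8]
tcp_rot: [-3.14, 0.0, 1.382]
contact_force: [-1.0, -0.3, -0.2]
opening: 0.006
```

```bash
python3 - <<'E'
from h import *
s=st()
for c in ['scene','top']:
    p,d=r.grab_frame(c);leaf(c,p,d);report(c,p,d)
E
```

```text
t 12.3 chart [-43.5  85.4  86.8] rot [-3.14   0.     1.382] F [-1.  -0.3 -0.2] op 0.01 q [0.19 0.4  1.95 0.   0.79 0.38]
scene leaf 874 [2.343 2.425 2.449 2.458 2.466]
scene tin chart -27.4 146.3 R 126.9 z 40.995527718802975 mean [-40.9 162.2  42.8]
scene narrow angle [0.209 0.23  0.257] r max 157.5 715
top leaf 184 [2.01  2.286 2.389 2.44  2.479]
top tin chart 18.2 40.2 R 20.7 z 43.42108699970565 mean [21.3 40.2 43.4]
top narrow angle [0.213 0.232 0.26 ] r max 157.8 778
```

move_arm --increments '[{"tx":0.7,"ty":0,"tz":0.8,"rx":0,"ry":0,"rz":0,"gripper":-1},{"tx":0.6,"ty":0,"tz":1.0,"rx":0,"ry":0,"rz":0,"gripper":-1},{"tx":0.5,"ty":0,"tz":1.0,"rx":0,"ry":0,"rz":0,"gripper":-1},{"tx":0.4,"ty":0,"tz":1.1,"rx":0,"ry":0,"rz":0,"gripper":-1},{"tx":0.3,"ty":0,"tz":1.1,"rx":0,"ry":0,"rz":0,"gripper":-1},{"tx":0.2,"ty":0,"tz":1.1,"rx":0,"ry":0,"rz":0,"gripper":-1},{"tx":0.1,"ty":0,"tz":0.6,"rx":0,"ry":0,"rz":0,"gripper":-1},{"tx":0,"ty":0,"tz":0.5,"rx":0,"ry":0,"rz":0,"gripper":-1},{"tx":0,"ty":0,"tz":0.3,"rx":0,"ry":0,"rz":0,"gripper":-1},{"tx":0,"ty":0,"tz":0,"rx":0,"ry":0,"rz":0,"gripper":-1}]'

```text
clock: 13.4
eef_pos: [524.0, 129.6, 12.9]
tcp_rot: [-3.141, 0.0, 1.381]
contact_force: [0.2, 0.6, 0.6]
opening: 0.002
```

```bash
python3 - <<'E'
from h import *
s=st()
E
```

```text
t 13.4 chart [-43.2 112.2  12.9] rot [-3.141  0.     1.381] F [0.2 0.6 0.6] op 0.0 q [ 0.24  0.53  1.96 -0.    0.65  0.43]
```

Almost flat; pressing a few millimetres more.

move_arm --increments '[{"tx":0,"ty":0,"tz":0.15,"rx":0,"ry":0,"rz":0,"gripper":-1},{"tx":0,"ty":0,"tz":0.15,"rx":0,"ry":0,"rz":0,"gripper":-1},{"tx":0,"ty":0,"tz":0.1,"rx":0,"ry":0,"rz":0,"gripper":-1},{"tx":0,"ty":0,"tz":0,"rx":0,"ry":0,"rz":0,"gripper":-1},{"tx":0,"ty":0,"tz":0,"rx":0,"ry":0,"rz":0,"gripper":-1}]'

```text
clock: 13.9
eef_pos: [524.5, 129.7, 10.8]
tcp_rot: [3.141, -0.0, 1.381]
contact_force: [-5.3, -2.2, 18.6]
opening: -0.001
```

An 18.6 N reaction at z = 10.8 fits a flat leaf (upper face at 11 mm). Lifting off and checking.

move_arm --increments '[{"tx":0,"ty":0,"tz":-1,"rx":0,"ry":0,"rz":0,"gripper":-1},{"tx":0,"ty":0,"tz":-3,"rx":0,"ry":0,"rz":0,"gripper":-1},{"tx":0,"ty":0,"tz":-4,"rx":0,"ry":0,"rz":0,"gripper":-1},{"tx":0,"ty":0,"tz":-4,"rx":0,"ry":0,"rz":0,"gripper":-1},{"tx":0,"ty":-2,"tz":-4,"rx":0,"ry":0,"rz":0,"gripper":-1},{"tx":0,"ty":-4,"tz":-4,"rx":0,"ry":0,"rz":0,"gripper":-1},{"tx":0,"ty":-4,"tz":-3,"rx":0,"ry":0,"rz":0,"gripper":-1},{"tx":0,"ty":-4,"tz":0,"rx":0,"ry":0,"rz":0,"gripper":-1},{"tx":0,"ty":0,"tz":0,"rx":0,"ry":0,"rz":0,"gripper":-1},{"tx":0,"ty":0,"tz":0,"rx":0,"ry":0,"rz":0,"gripper":-1}]'

```text
clock: 14.9
eef_pos: [391.2, 155.6, 235.4]
tcp_rot: [3.14, -0.001, 1.382]
contact_force: [-0.3, -0.2, -0.1]
opening: 0.003
```

```bash
python3 - <<'E'
from h import *
s=st()
for c in ['scene','top']:
    p,d=r.grab_frame(c);report(c,p,d)
    W,C,ii,jj=chartpts(c,p,d);X=tochart(W)
    t=(X[:,0]>-110)&(X[:,0]<30)&(X[:,1]>20)&(X[:,1]<170)&(X[:,2]>-5)&(X[:,2]<60)&(C.min(1)>50)
    f=np.polyfit(X[t,1],X[t,2],1);print('leaf n',t.sum(),'slope',f.round(3),'angle',np.pi-np.arctan(f[0]),'zmed',np.median(X[t,2]))
    t=(abs(X[:,0]+61)<45)&(X[:,1]>190)&(X[:,1]<300)&(X[:,2]>32)&(X[:,2]<46);print('tin',cv2.minEnclosingCircle(X[t][:,:2].astype(np.float32)),np.median(X[t,2]),X[t,2].std())
    if c=='scene':cv2.imwrite('pics/s4.png',cv2.resize(p[100:300,100:440,::-1],(800,470)))
E
```

```text
t 14.9 chart [-178.5  112.6  235.4] rot [ 3.140e+00 -1.000e-03  1.382e+00] F [-0.3 -0.2 -0.1] op 0.0 q [ 0.38  0.02  2.04 -0.    1.08  0.56]
scene tin chart -61.5 236.3 R 32.3 z 39.803983072138536 mean [-60.5 236.3  39.9]
scene narrow angle [0.209 0.228 0.255] r max 157.5 708
leaf n 1681 slope [-1.1000e-02  1.1398e+01] angle 3.15264803677706 zmed 10.479322372672229
tin ((-62.32272720336914, 235.15850830078125), 33.546512603759766) 39.23526462548981 2.007323904636171
top tin chart 84.3 145.0 R 10.4 z 49.36912255659162 mean [ 83.7 142.8  47.6]
top narrow angle [0.21  0.23  0.258] r max 158.1 774
leaf n 1662 slope [-4.0000e-03  1.1103e+01] angle 3.1457281040392044 zmed 10.799833403690158
tin ((0.0, 0.0), 0.0) nan nan
  return _methods._mean(a, axis=axis, dtype=dtype,
  ret = ret.dtype.type(ret / rcount)
  ret = _var(a, axis=axis, dtype=dtype, out=out, ddof=ddof,
  arrmean = um.true_divide(arrmean, div, out=arrmean,
  ret = ret.dtype.type(ret / rcount)
```

View pics/s4.png

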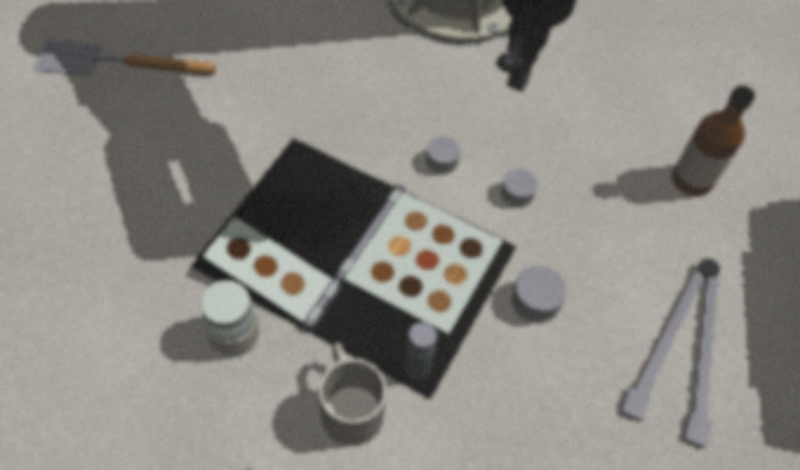

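The picture shows the wide leaf flat on the other cover (around 430,260) and the tin standing on the table (540,292). The narrow leaf, shaker, jar and mug look as they were.

```bash
python3 -c "from rig import r;print(r.sign_off())"
```

```text
the job is handed in; nothing more can be done
None
```

The job is done and handed in, with the robot's clock at about 15 s of the 58 s allowed. I slid the tin off the bare cover with half-open fingers. Then I pushed the wide leaf up and over the spine with closed fingertips and pressed it flat with about 19 N.

**Last checks:**
- **Wide leaf:** flat within measuring error, about 3.15 rad in both cameras, upper face at about 10.5–11 mm.
- **Tin:** upright on the table at chart (-61, 236) mm, top at 40 mm. It needed y above 212 mm.
- **Narrow leaf:** unchanged at 0.23 rad.
- **Other things:** they look undisturbed in the last picture, though I did not measure their positions again.
- **Robot:** well clear of everything, with no contact force.

**What failed or disagreed:**
- **Refused moves:** my first move calls were refused because every row must carry all its fields; nothing moved.
- **First touch on the leaf:** it was harder than planned, about 41 N on the fingertips for a moment. That is well under the 120 N wrist limit, and the 40 N limit covers only the arm and gripper body.
- **Final tin check from the top camera:** it found nothing, I think because the arm hid the tin. The final tin position comes from the scene camera alone.

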